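# Slide the pot onto its cooking ring and switch the hob on

## Task

Push the red lidded pot along the glass of the hob until its base stands wholly inside the smaller of the two white circles, then press the green button on the hob right down and let go. Slide the pot by its side only: do not lift or tip it, do not touch the knob on its lid, and do not press the button before the pot is in place. Leave the milk pan, the shakers and everything else where they stand.

Things in the scene. Friction and masses are not known exactly. Their poses are not given: they have to be found in the camera images.
- hob: black glass hob, a fixed slab 400 (its x) by 740 (its y) by 6 mm thick, lying on the worktop, turned a little; origin at the centre of its underside, so the glass surface is 6 mm above the origin. Its x points away from the robot
- pot: loose round red pot with a flat lid, 0.5 to 0.95 kg, smooth upright side 120 mm in diameter from its foot to 58 mm up, no handles; the lid rises to 72 mm in the middle and carries the knob. Origin at the centre of its underside, which stands on the glass
- pot_knob: steel knob fixed on the middle of the pot's lid, 26 mm in diameter, its top 94 mm above the glass; origin at its foot, 72 mm above the pot's origin. Not to be touched
- ring_small: the smaller white circle printed flat on the glass (no height): line 3 mm wide, inside diameter 150 mm, with a small grey cross at its middle; origin at its centre on the glass. It is at the left or the right end of the hob
- ring_large: the larger white circle printed on the glass at the other end, inside diameter 210 mm; origin at its centre
- button (a joint): travel of the green push button, m: 0 up, 0.006 right down; it springs back. It starts to move at about 1.5 N and is right down at about 5 N; it counts as pressed from 0.0045
- button_top (a point): middle of the top of the green button (34 mm in diameter), 22 mm above the glass when up; its fixed steel collar is 50 mm in diameter and 12 mm high. It stands near the hob's robot-side edge and is pressed straight down
- milk_pan: loose open steel pan 90 mm in diameter, 55 mm high, standing in the larger circle; flat black handle along its own +x (roughly away from the robot), reaching 164 mm from the centre, 49 mm up. Origin at the centre of its underside
- salt: white salt shaker with steel top, 40 mm in diameter, 66 mm high, on the hob's left front corner; origin at the centre of its underside
- pepper: dark pepper shaker with steel top, 40 mm in diameter, 66 mm high, on the hob's right front corner; origin at the centre of its underside
- spatula: wooden-handled spatula 270 mm long lying on the worktop left of the hob, along its own x; origin near its middle, on its underside
- mug: blue mug 80 mm in diameter, 95 mm high, on the worktop right of the hob; origin at the centre of its underside
- spice_jar: amber jar 60 mm in diameter, 90 mm high, on the worktop right of the hob; origin at the centre of its underside
There are look-alikes about, which are no part of the job. Several things have the shape of the pot; the one meant has the colours described above.

How it is judged:
By the outcome, as a careful person would: the job done as asked, in the order asked, and still so for the second after the job is handed in, with the robot touching nothing.
It also fails if it takes over 48 s, if anything falls off the work surface, if the arm or the gripper's body presses on something with over 40 N, if the wrist force passes 120 N, or if a joint passes its speed limit or range.

## Robot

A 7-joint arm with a two-finger parallel gripper is mounted at the origin on the work surface. World frame = base frame: x ahead of the robot, y to its left, z up, the work surface at z = 0. Lengths are in mm, angles in degrees, forces in N, time in s.
With the tool pointing down it reaches from about 400 to 875 mm from the base axis. Payload 6.5 kg.
Tool frame: the origin (TCP) lies between the finger pads; the fingertips stand 17 mm ahead of it and the grasp point (between the pads) lies 2 mm behind it (robot.tip_extent is the distance from the TCP to the fingertips, in mm); z points along the fingers, y is the line along which they close (so a half turn about z gives the same grasp; the last joint's range is limited). The gripper opens to 85 mm and grips with 20 to 120 N. Pads are 22 mm wide; open, the fingers measure 114 mm over their backs; the gripper's body (76 mm by 85 mm) begins 54 mm behind the grasp point. The pads swing forward as they close: fully open they stand 13 mm farther back than shut.
Start: joints at [-73.522, 30.733, -0.252, 88.115, 0.149, 61.152, -4.079], TCP at [225.197, 609.735, 248.29] pointing down, gripper open.
Joint ranges: [-154.64, 154.64], [-21.42, 123.67], [-72.66, 72.17], [13.99, 137.28], [-74.86, 254.86], [10.95, 109.41], [-158.01, 158.01]. Speed limits (degrees/s): [136.94, 136.94, 180, 180, 180, 180, 180].

## Interface

Orientations are given as [roll, pitch, yaw] about the fixed x, y, z axes, in that order (R = Rz(yaw) Ry(pitch) Rx(roll)).
In Python, from station import robot gives the robot as it stands.
- The arm moves only by the shell command python3 -m creep 'ROWS' [FORCE]. ROWS is JSON, a list of rows, each a list of 7 numbers: the turn, a rotation vector about the world's x, y, z in degrees, then the shift along the world's x, y, z in m, then the finger opening in m, from 0 to 0.0854. A call has 1 to 10 rows; each row is the pose to reach, as a shift and turn from the pose commanded when the call began; what a row does not reach only later rows make up. A row lasts 1/12 s, in which the tool goes at most 41.7 mm and 7.16 degrees, less where a joint would pass 70% of its speed; a pose out of reach is approached as far as the arm can. A call with a gripper value outside its range is refused whole. The fingers move at their own pace and stop on an object; FORCE is the grip in N (left out, the last holds). Time passes only in rows, so rows that repeat a pose let the fingers close. It gives the time, the measured TCP pose, the force, the opening and the grip force at its end, in the units of the state.
- robot.sense(): the state, without advancing time (a new reading comes with each control period).
- robot.grab_frame(name): name is "side" or "top"; returns a dict with "pixels" (384x512x3 uint8, red, green, blue), "z_map" (384x512 float32, mm along the optical axis (not along the pixel's ray), 0 where there is no reading), "intrinsics" (3x3 intrinsics, pixels), "R" (3x3) and "t" (3): a world point X has camera coordinates R X + t. Camera axes: x right, y down, z forward; pixel columns grow to the right and rows downward; lengths in mm; the calibration is good to about 2 mm. A picture is of the moment at which its call begins.
- robot.sign_off(): hands the job in; it is judged then, once.
The state is a dict: "time": time; "joint_positions": joint angles; "qvel": joint speeds; "tau": joint torques, N m; "eef_pos": TCP position; "eef_rot": TCP orientation; "contact_force": force on the tool from outside, world axes, zero at the start; "moment": the same for the moment, N m; "grip_width": opening from 0.0 (shut) to 1.0 (fully open); "gripper_force": force on a finger pad.
Only numpy, scipy, OpenCV 4.12 (cv2) and the standard library are available. Lean on these libraries where they do the work, as an engineer would, in place of code of your own. Each camera call takes 0.05 s, during which the arm holds its last target. There are 200 camera calls.

## Working session

There is one attempt and no reset: what is moved stays moved. The work goes in short steps, Python scripts to look and compute and a shell command to move; the robot and the scene stay as the last step left them, time stands still between calls to the robot, and variables do not carry over. Pictures are saved under pics/ and viewed, at most 10 in all, crops included, and the job is handed in when it is done.

```bash
mkdir -p pics
cat > h.py <<'E'
import numpy as np,cv2
from station import robot
def grab(n,save=None):
    f=robot.grab_frame(n)
    if save: cv2.imwrite('pics/'+save,f['pixels'][:,:,::-1])
    return f
def ray(f,u,v,z):
    K=np.array(f['intrinsics']);R=np.array(f['R']);t=np.array(f['t'])
    c=-R.T@t; d=R.T@np.linalg.inv(K)@np.array([u,v,1.]); return c+d*(z-c[2])/d[2]
def proj(f,X):
    p=np.array(f['intrinsics'])@(np.array(f['R'])@np.array(X,float)+np.array(f['t'])); return p[:2]/p[2]
E
python3 - <<'E'
from h import *
a=grab('top');b=grab('side')
cv2.imwrite('pics/a.png',cv2.resize(np.vstack([a['pixels'],b['pixels']])[:,:,::-1],None,fx=.78,fy=.78))
cv2.imwrite('pics/top.png',cv2.resize(a['pixels'][:,:,::-1],(800,600)))
cv2.imwrite('pics/side.png',cv2.resize(b['pixels'][:,:,::-1],(800,600)))
np.save('a.npy',a,allow_pickle=True);np.save('b.npy',b,allow_pickle=True)
for f in(a,b):print(-np.array(f['R']).T@np.array(f['t']),f['R'])
E
```

```text
[ 261.25265565    4.54378629 1114.55700741] [[-0.01071963 -0.99940025  0.03292765]
 [-0.98078563  0.00409372 -0.19504559]
 [ 0.19479382 -0.03438578 -0.98024129]]
[-207.07747606 -859.89367776  812.17541835] [[ 0.77450378 -0.63256628  0.00194995]
 [-0.35645833 -0.43898415 -0.8247608 ]
 [ 0.52257187  0.63808528 -0.5654784 ]]
```

View pics/top.png

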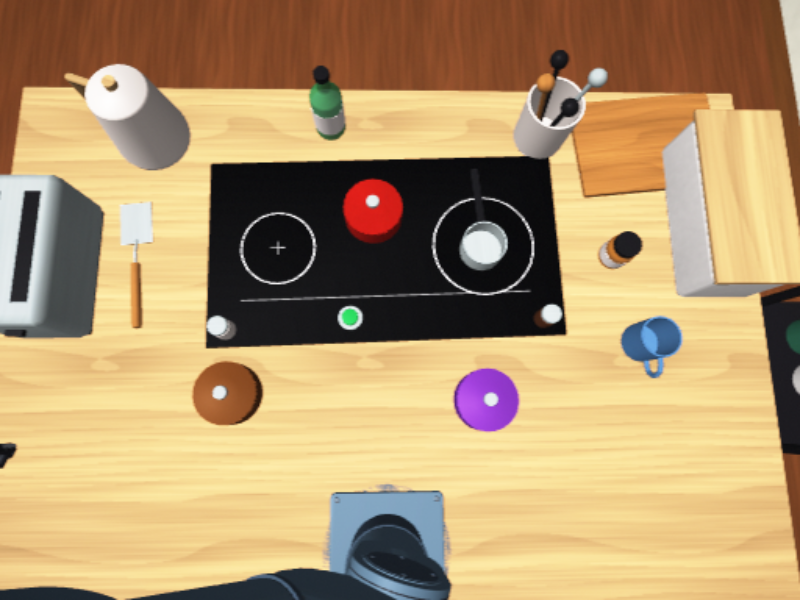

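View pics/side.png

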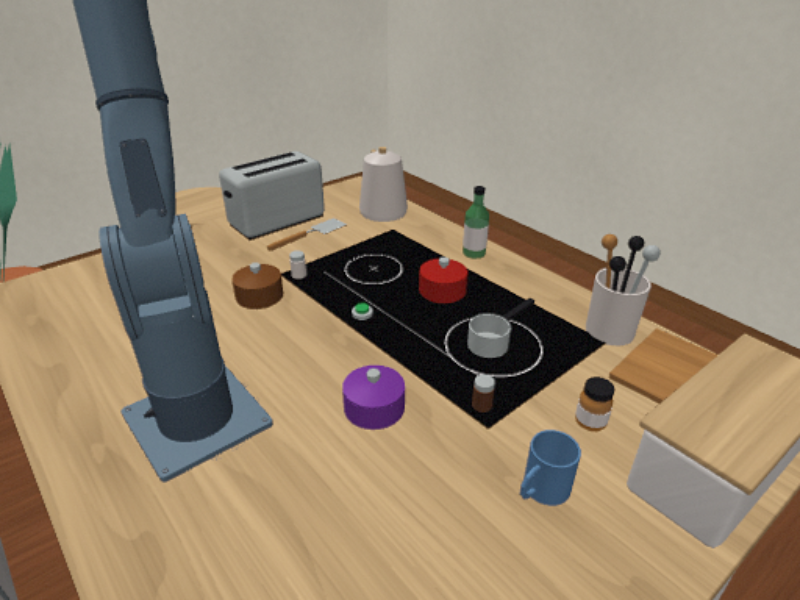

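In the top view (800x600) the small ring with its cross is at (278,248), and the button is at (350,317). Three things are pot-shaped: red at (373,208), purple at (487,400) and brown at (226,393). The red one on the glass fits the description. Next I'll measure it and confirm with a crop.

Run:
```python
from h import *
a=np.load('a.npy',allow_pickle=True).item();b=np.load('b.npy',allow_pickle=True).item()
cv2.imwrite('pics/crop.png',cv2.resize(a['pixels'][90:230,120:360,::-1],(800,467),interpolation=cv2.INTER_CUBIC))
def cloud(f,m):
    K=np.array(f['intrinsics']);v,u=np.nonzero(m);z=f['z_map'][v,u];k=z>0;u,v,z=u[k],v[k],z[k]
    c=(np.linalg.inv(K)@np.vstack([u,v,np.ones_like(u)]))*z
    return (np.array(f['R']).T@(c-np.array(f['t'])[:,None])).T
for n,f in(('top',a),('side',b)):
    p=f['pixels'].astype(int);r,g,bl=p[...,0],p[...,1],p[...,2]
    red=((r>90)&(g<60)&(bl<60)).astype(np.uint8)
    nn,l,st,ce=cv2.connectedComponentsWithStats(red);i=1+st[1:,4].argmax()
    P=cloud(f,l==i);(c,rad)=cv2.minEnclosingCircle(P[P[:,2]>45][:,:2].astype(np.float32));print(n,'pot',c,rad,P[:,2].max())
    gm=((g>130)&(r<90)&(bl<130)).astype(np.uint8)
    nn,l,st,ce=cv2.connectedComponentsWithStats(gm)
    for i in range(1,nn):
        if st[i,4]>20: print('green',ce[i],st[i,4],ray(f,*ce[i],28))
a_=a
# ring: white ellipse
g=cv2.cvtColor(a['pixels'],cv2.COLOR_RGB2GRAY); m=np.zeros_like(g); m[125:190,145:210]=(g[125:190,145:210]>110)
cs,_=cv2.findContours(m,cv2.RETR_EXTERNAL,cv2.CHAIN_APPROX_NONE)
for c in cs:
    if len(c)>60:
        Q=np.array([ray(a,*q[0],6)[:2] for q in c],np.float32);print('ring',cv2.minEnclosingCircle(Q))
for n,q in dict(cross=(278,248),c1=(211,165),c2=(549,157),c3=(565,333),c4=(207,347)).items(): print(n,ray(a,q[0]*.64,q[1]*.64,6))
for n,q in dict(salt=(217,324),pepper=(552,313)).items(): print(n,ray(a,q[0]*.64,q[1]*.64,72))
print('knob',ray(a,372*.64,201*.64,100))
print('cross side',ray(b,374*.64,268*.64,6))
print(robot.sense())
```

```text
top pot (668.5197143554688, 23.263954162597656) 60.46538543701172 95.99617739090206
green [204.09230769  63.68461538] 130 [928.86111267 142.04129075  28.        ]
green [223.56164384 202.49315068] 73 [448.68418056  72.07380649  28.        ]
side pot (663.103759765625, 22.01430892944336) 60.857601165771484 78.90081152446315
green [231.     196.1875] 32 [444.67857836  68.84658297  28.        ]
ring ((599.8146362304688, 225.0009002685547), 79.7888412475586)
cross [598.76131189 223.77869848   6.        ]
c1 [784.86607671 373.26768877   6.        ]
c2 [ 807.43490782 -363.65978091    6.        ]
c3 [ 415.36979337 -372.02693207    6.        ]
c4 [391.36807098 358.94452753   6.        ]
salt [427.62158069 321.50189937  72.        ]
pepper [ 445.84112993 -326.62624416   72.        ]
knob [666.08935733  24.95681175 100.        ]
cross side [599.20466369 220.41232627   6.        ]
{'time': 0.1, 'joint_positions': array([-73.52242202,  30.77408604,  -0.25352983,  88.16433483,
         0.147497  ,  61.15086218,  -4.07962668]), 'qvel': array([-0.07606813,  0.03183602, -0.00459683, -0.10742064,  0.00696194,
       -0.04880963,  0.02657698]), 'tau': array([ 2.05249955e-03, -5.84560704e+01,  1.05155848e+00, -2.59773070e+01,
        1.26306864e-02,  4.60869036e-03,  9.42752649e-06]), 'eef_pos': array([225.02244696, 609.240319  , 247.49505299]), 'eef_rot': array([-1.79911225e+02,  5.69175302e-03,  1.59732000e+02]), 'contact_force': array([ 0.53415956,  0.50899444, -0.09216425]), 'moment': array([ 0.01830102, -0.05452769,  0.01931338]), 'gripper_force': 0.0, 'grip_width': 1.0053861458609539}
```

View pics/crop.png

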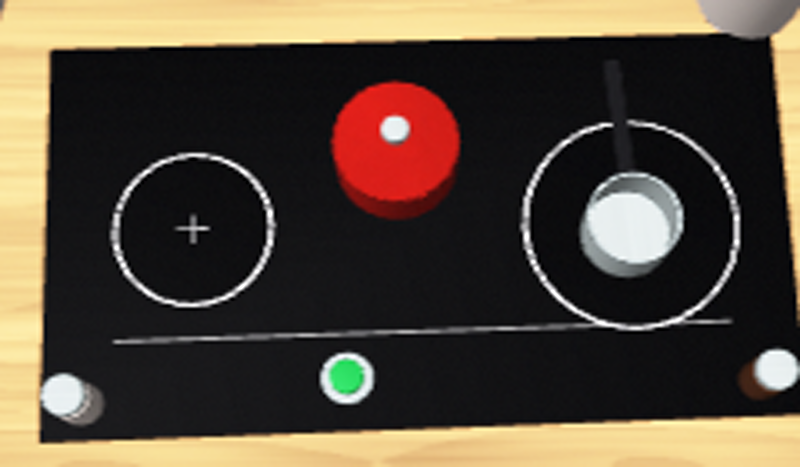

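The crop confirms the red pot: it stands between the rings, and the small ring is on the left. The pot centre is about (666,23) and the ring centre (599,223), so the push goes along (-0.32,0.95) for about 211 mm. I'll use half-open fingers as a fork, with tool yaw 108.5.

```bash
python3 -m creep '[[0,0,-4,0,0,0.04,0.05],[0,0,-8,0.02,-0.03,0.06,0.05],[0,0,-12,0.04,-0.06,0.06,0.05],[0,0,-16,0.065,-0.09,0.06,0.05],[0,0,-20,0.085,-0.125,0.06,0.05],[0,0,-24,0.11,-0.155,0.06,0.05],[0,0,-28,0.13,-0.19,0.06,0.05],[0,0,-32,0.155,-0.22,0.06,0.05],[0,0,-36,0.175,-0.255,0.06,0.05],[0,0,-40,0.2,-0.285,0.06,0.05]]' 20; python3 -c "
from h import *;print(robot.tip_extent)"
```

```text
time: 0.93
eef_pos: [425.3, 322.3, 308.1]
eef_rot: [-179.9, 0.0, 119.5]
contact_force: [0.9, -0.4, -1.2]
grip_width: 0.588
gripper_force: 0.0
17.0
```

```bash
python3 -m creep '[[0,0,-2,0.022,-0.032,0,0.05],[0,0,-4,0.044,-0.064,0,0.05],[0,0,-6,0.066,-0.096,0,0.05],[0,0,-8,0.088,-0.128,0,0.05],[0,0,-10,0.11,-0.16,0,0.05],[0,0,-11,0.132,-0.192,0,0.05],[0,0,-11,0.154,-0.224,0,0.05],[0,0,-11,0.176,-0.256,0,0.05],[0,0,-11,0.198,-0.288,0,0.05],[0,0,-11,0.22,-0.32,0,0.05]]'
python3 -m creep '[[0,0,0,0.02,-0.03,-0.01,0.05],[0,0,0,0.04,-0.055,-0.03,0.05],[0,0,0,0.051,-0.069,-0.06,0.05],[0,0,0,0.051,-0.069,-0.09,0.05],[0,0,0,0.051,-0.069,-0.12,0.05],[0,0,0,0.051,-0.069,-0.15,0.05],[0,0,0,0.051,-0.069,-0.17,0.05],[0,0,0,0.051,-0.069,-0.18,0.05],[0,0,0,0.051,-0.069,-0.18,0.05]]'
python3 - <<'E'
from h import *
b=grab('side'); cv2.imwrite('pics/s2.png',cv2.resize(b['pixels'][120:280,180:400,::-1],(800,582)))
E
```

```text
time: 1.77
eef_pos: [645.7, 3.2, 307.8]
eef_rot: [-180.0, -0.0, 108.7]
contact_force: [0.6, 0.1, 0.5]
grip_width: 0.59
gripper_force: 0.0
time: 2.52
eef_pos: [694.3, -63.9, 125.3]
eef_rot: [-179.7, -0.1, 108.7]
contact_force: [-0.1, 0.5, -0.7]
grip_width: 0.588
gripper_force: 0.0
```

View pics/s2.png

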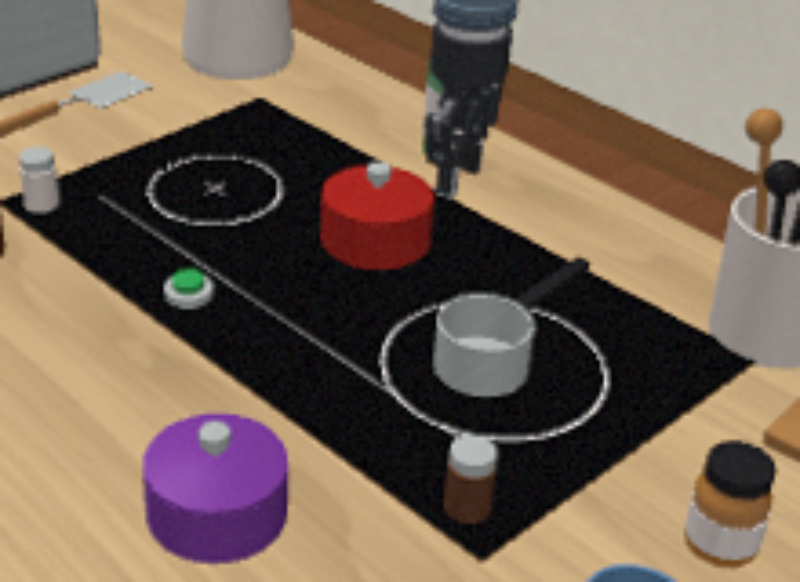

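The fingers, at about (455,170) in the crop, hang behind the pot at (378,215), clear of the pan. I'll lower them to about z 46.

```bash
python3 -m creep '[[0,0,0,0,0,-0.025,0.05],[0,0,0,0,0,-0.05,0.05],[0,0,0,0,0,-0.07,0.05],[0,0,0,0,0,-0.08,0.05],[0,0,0,0,0,-0.08,0.05],[0,0,0,0,0,-0.08,0.05]]'
```

```text
time: 3.07
eef_pos: [697.2, -64.5, 49.7]
eef_rot: [179.9, 0.0, 108.7]
contact_force: [0.5, -0.3, 0.1]
grip_width: 0.586
gripper_force: 0.0
```

```bash
python3 -m creep '[[0,0,0,-0.002,0.006,0,0.05],[0,0,0,-0.004,0.012,0,0.05],[0,0,0,-0.006,0.017,0,0.05],[0,0,0,-0.0075,0.022,0,0.05],[0,0,0,-0.009,0.026,0,0.05],[0,0,0,-0.0105,0.031,0,0.05],[0,0,0,-0.0125,0.037,0,0.05],[0,0,0,-0.015,0.043,0,0.05],[0,0,0,-0.017,0.05,0,0.05],[0,0,0,-0.0195,0.057,0,0.05]]'
cat > m.py <<'E'
from h import *
from scipy.optimize import least_squares
def pot(f):
    K=np.array(f['intrinsics']);p=f['pixels'].astype(int);m=((p[...,0]>90)&(p[...,1]<60)&(p[...,2]<60)).astype(np.uint8)
    n,l,st,ce=cv2.connectedComponentsWithStats(m);i=1+st[1:,4].argmax();v,u=np.nonzero(l==i);z=f['z_map'][v,u]
    P=(np.array(f['R']).T@((np.linalg.inv(K)@np.vstack([u,v,np.ones_like(u)]))*z-np.array(f['t'])[:,None])).T
    s=P[(P[:,2]>15)&(P[:,2]<58)][:,:2]
    r=least_squares(lambda c:np.hypot(*(s-c).T)-60,P[:,:2].mean(0)+[10,0],loss='soft_l1').x
    return cv2.minEnclosingCircle(P[P[:,2]>45][:,:2].astype(np.float32)),r,len(s),np.percentile(P[:,2],[50,99])
if __name__=='__main__':
    for n in('top','side'):print(n,pot(robot.grab_frame(n)))
    print(robot.sense()['eef_pos'])
E
python3 m.py
```

```text
time: 3.9
eef_pos: [677.0, -8.1, 48.8]
eef_rot: [180.0, 0.1, 108.7]
contact_force: [1.4, -4.5, 3.1]
grip_width: 0.588
gripper_force: 2.5
top (((0.0, 0.0), 0.0), array([ 1819.01149322, -1442.0445091 ]), 0, array([-749.25071647, -738.0738119 ]))
side (((235.6165771484375, -377.8083190917969), 654.5108642578125), array([652.94371973,  55.70444321]), 227, array([58.00012423, 83.9974263 ]))
[676.38233767  -5.73348628  48.4837491 ]
```

Contact is as predicted: the pot is 66 mm ahead of the TCP, and about (-54,+167) mm remain.

```bash
python3 -m creep '[[0,0,0,-0.0025,0.008,0,0.05],[0,0,0,-0.005,0.016,0,0.05],[0,0,0,-0.0075,0.024,0,0.05],[0,0,0,-0.0105,0.032,0,0.05],[0,0,0,-0.013,0.04,0,0.05],[0,0,0,-0.0155,0.048,0,0.05],[0,0,0,-0.018,0.056,0,0.05],[0,0,0,-0.0205,0.064,0,0.05],[0,0,0,-0.023,0.072,0,0.05],[0,0,0,-0.0255,0.08,0,0.05]]'
python3 m.py
```

```text
time: 4.83
eef_pos: [650.9, 73.4, 48.4]
eef_rot: [-180.0, 0.0, 108.7]
contact_force: [2.9, -5.4, 2.8]
grip_width: 0.586
gripper_force: 2.7
top (((529.6168212890625, 68.75330352783203), 114.69154357910156), array([589.56562148,  79.84762323]), 0, array([ 69.64691023, 609.28795528]))
side (((221.18463134765625, -334.5577087402344), 677.780517578125), array([626.64677924, 136.93826419]), 212, array([ 57.62150224, 108.1332715 ]))
[650.28518714  75.91300885  48.0511866 ]
```

```bash
python3 -m creep '[[0,0,0,-0.0025,0.008,0,0.05],[0,0,0,-0.005,0.016,0,0.05],[0,0,0,-0.0075,0.024,0,0.05],[0,0,0,-0.01,0.032,0,0.05],[0,0,0,-0.0125,0.04,0,0.05],[0,0,0,-0.015,0.048,0,0.05],[0,0,0,-0.0175,0.056,0,0.05],[0,0,0,-0.02,0.063,0,0.05],[0,0,0,-0.022,0.068,0,0.05],[0,0,0,-0.0235,0.073,0,0.05]]'
python3 - <<'E'
from m import *
b=grab('side');a=grab('top');print(pot(b)[1],robot.sense()['eef_pos'])
cv2.imwrite('pics/s3.png',np.hstack([cv2.resize(b['pixels'][140:230,190:290,::-1],(400,360)),cv2.resize(a['pixels'][110:210,130:240,::-1],(400,360))]))
E
```

```text
time: 5.77
eef_pos: [627.1, 146.6, 48.1]
eef_rot: [-180.0, -0.0, 108.8]
contact_force: [0.5, -2.6, -1.8]
grip_width: 0.586
gripper_force: 1.4
[603.39096508 207.29070311] [627.01913329 147.55476751  48.14377797]
```

View pics/s3.png

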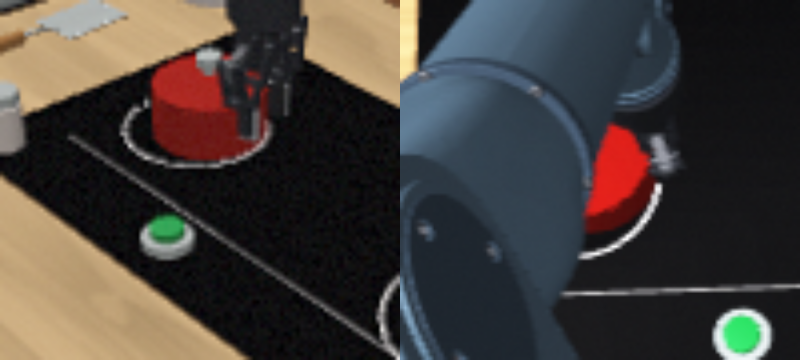

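The pot is almost in: its right side still overlaps the ring line, about 14 mm short. I'll finish slowly, then back off along the push line and rise.

```bash
python3 -m creep '[[0,0,0,-0.001,0.004,0,0.05],[0,0,0,-0.002,0.008,0,0.05],[0,0,0,-0.003,0.011,0,0.05],[0,0,0,-0.004,0.013,0,0.05],[0,0,0,-0.004,0.013,0,0.05],[0,0,0,-0.003,0.009,0,0.05],[0,0,0,0.001,-0.004,0,0.05],[0,0,0,0.006,-0.02,0,0.05],[0,0,0,0.014,-0.044,0,0.05],[0,0,0,0.016,-0.05,0.01,0.05]]'
python3 -m creep '[[0,0,0,0.005,-0.02,0.02,0],[0,0,0,0.005,-0.03,0.05,0],[0,0,0,0,-0.04,0.08,0],[0,0,0,-0.02,-0.04,0.1,0],[0,0,0,-0.05,-0.04,0.1,0],[0,0,0,-0.08,-0.04,0.1,0],[0,0,0,-0.11,-0.04,0.1,0],[0,0,0,-0.13,-0.04,0.1,0],[0,0,0,-0.13,-0.04,0.1,0]]'
python3 - <<'E'
from m import *
b=grab('side');a=grab('top');print(pot(b)[1])
cv2.imwrite('pics/s4.png',np.hstack([cv2.resize(b['pixels'][140:230,190:290,::-1],(400,360)),cv2.resize(a['pixels'][110:210,130:240,::-1],(400,360))]))
E
```

```text
time: 6.7
eef_pos: [643.7, 89.3, 57.3]
eef_rot: [-179.8, 0.2, 108.4]
contact_force: [-0.9, -1.8, 0.4]
grip_width: 0.582
gripper_force: 0.0
time: 7.45
eef_pos: [509.2, 55.2, 158.3]
eef_rot: [-179.8, -0.1, 108.7]
contact_force: [-0.4, 0.7, -0.8]
grip_width: -0.002
gripper_force: 0.0
[600.14109818 220.82699265]
```

View pics/s4.png

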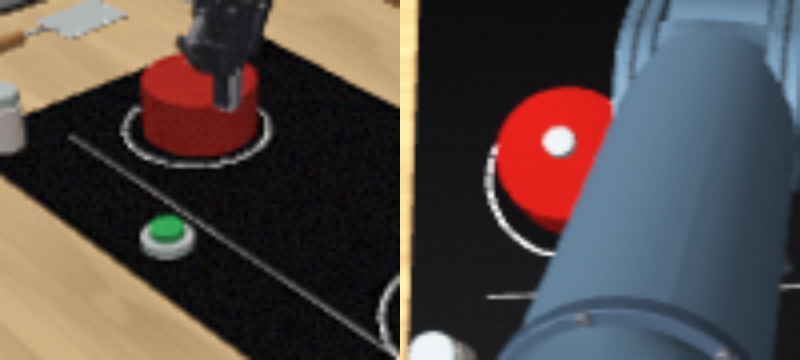

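In the side view the pot's base sits inside the ring with a gap all round, and it measures (600,221) against the cross at (599,222). Next I go over the button at (447,71) with the fingers shut.

```bash
python3 -m creep '[[0,0,0,-0.025,0.006,0,0],[0,0,0,-0.05,0.012,-0.02,0],[0,0,0,-0.062,0.016,-0.05,0],[0,0,0,-0.062,0.016,-0.075,0],[0,0,0,-0.062,0.016,-0.09,0],[0,0,0,-0.062,0.016,-0.098,0],[0,0,0,-0.062,0.016,-0.098,0],[0,0,0,-0.062,0.016,-0.098,0]]'
python3 - <<'E'
from m import *
b=grab('side')
cv2.imwrite('pics/s5.png',cv2.resize(b['pixels'][140:230,190:290,::-1],(600,540)))
print(proj(b,[447,71,28]),robot.sense()['eef_pos'])
E
```

```text
time: 8.22
eef_pos: [452.9, 71.5, 60.5]
eef_rot: [180.0, 0.0, 108.7]
contact_force: [0.2, 0.0, 0.2]
grip_width: 0.001
gripper_force: 0.0
[231.15942833 195.70834408] [453.06877319  71.58889676  60.98914935]
```

View pics/s5.png

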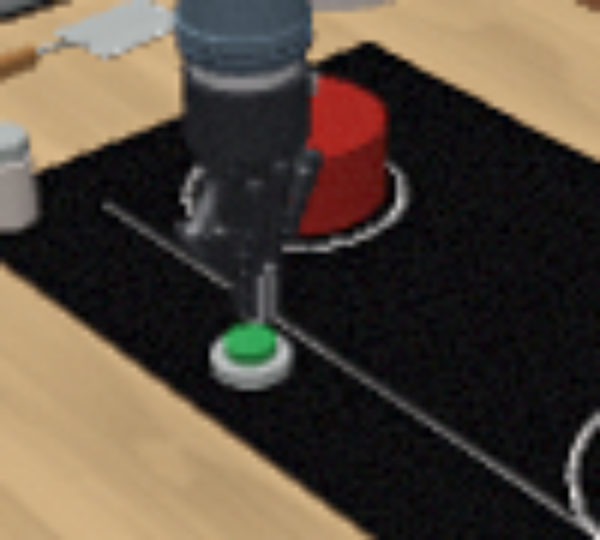

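The shut tips, at about (258,310), are just above and slightly beyond the button at (250,343). I'll correct x by -6 mm and press.

```bash
python3 -m creep '[[0,0,0,-0.003,0,0,0],[0,0,0,-0.006,0,0,0],[0,0,0,-0.006,0,-0.006,0],[0,0,0,-0.006,0,-0.012,0],[0,0,0,-0.006,0,-0.016,0],[0,0,0,-0.006,0,-0.019,0],[0,0,0,-0.006,0,-0.022,0],[0,0,0,-0.006,0,-0.022,0],[0,0,0,-0.006,0,-0.022,0]]'
```

```text
time: 9.02
eef_pos: [445.7, 71.9, 38.9]
eef_rot: [-180.0, -0.1, 108.7]
contact_force: [-3.5, 0.4, 15.9]
grip_width: 0.003
gripper_force: 8.4
```

The tip is at z 22 mm with 16 N, so the button is right down (5 N is enough). I'll let go, rise and check.

```bash
python3 -m creep '[[0,0,0,0,0,0.006,0],[0,0,0,0,0,0.015,0],[0,0,0,0,0,0.035,0],[0,0,0,0,0,0.065,0],[0,0,0,0,0,0.1,0],[0,0,0,0,-0.03,0.13,0],[0,0,0,0,-0.06,0.15,0],[0,0,0,0,-0.1,0.16,0],[0,0,0,0,-0.14,0.16,0],[0,0,0,0,-0.14,0.16,0]]'
python3 -m creep '[[0,0,0,0,-0.03,0,0],[0,0,0,0,-0.06,0,0],[0,0,0,0,-0.09,0,0],[0,0,0,0,-0.12,0,0],[0,0,0,0,-0.15,0,0],[0,0,0,0,-0.18,0,0],[0,0,0,0,-0.18,0,0],[0,0,0,0,-0.18,0,0]]'
python3 - <<'E'
from m import *
b=grab('side');a=grab('top','t6.png');print(pot(b)[1],pot(a)[1],robot.sense()['contact_force'])
cv2.imwrite('pics/s6.png',np.vstack([cv2.resize(b['pixels'][120:290,150:450,::-1],(530,300)),cv2.resize(a['pixels'][90:240,110:375,::-1],(530,300))]))
E
```

```text
time: 9.85
eef_pos: [445.5, -76.3, 199.9]
eef_rot: [179.9, 0.2, 108.1]
contact_force: [-0.8, 0.2, 0.0]
grip_width: 0.003
gripper_force: 0.0
time: 10.52
eef_pos: [444.9, -249.8, 198.2]
eef_rot: [-179.9, 0.0, 108.5]
contact_force: [-0.1, 1.0, 0.2]
grip_width: 0.001
gripper_force: 0.0
[600.23380157 220.85920092] [602.86963542 219.57591278] [0.41430082 0.62323517 0.25300338]
```

View pics/s6.png

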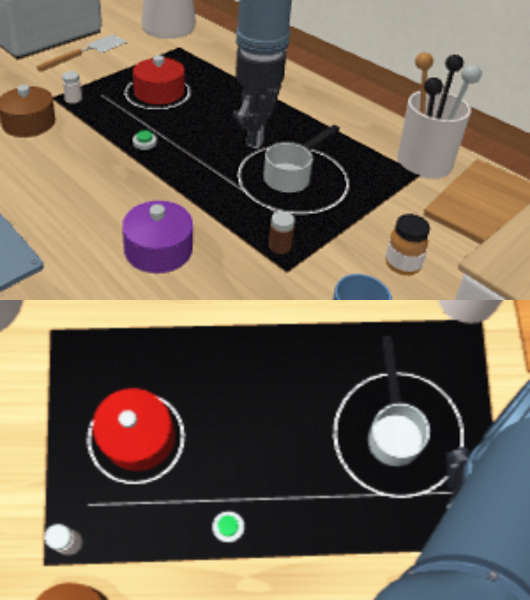

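The pot stands inside the small ring, 3–6 mm off centre with 15 mm allowed. The button is up again, nothing else in view has moved, and the arm is clear.

```bash
python3 -c "
from station import robot;print(robot.sign_off())"
```

```text
the job is handed in; nothing more can be done
None
```

The red pot was slid by its side into the smaller white circle (3–6 mm off centre, 15 mm allowed), then the green button was pressed right down and released, and the job was handed in at about 10.6 s.

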